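# Hang the hardware pail on the bench stand by its bail

### The job

Get the little pail of amplifier screws off the bench: where it stands, swing its folded-down wire bail up until it is upright, then pick the pail up by the bail and hang it on the two-pronged hook of the bench stand, bail across both prongs with the wooden grip between them. Keep the pail level so nothing spills, and let the hook take the weight gently: the hook's collar is only finger-tight and its height is not known exactly, so neither push down hard on it nor let the pail drop onto it. Let go, and leave the meter, the jar and the screwdriver alone.

Things in the scene. Friction and masses are not known exactly. Their poses are not given: they have to be found in the camera images.
- pail: Loose galvanised pail, 0.34 to 0.6 kg with the screws at its bottom; 85 mm high, 76 mm wide at the foot, 96 mm at the rim, wall 3 mm. Origin: centre of its underside, z up. The bail's hinge line runs along the pail's y axis through ears at +y and -y, 75 mm above the underside. At the start the bail lies folded on the pail's -x side, roughly towards the robot.
- bail (a joint): Angle of the bail on the pail, rad: 0 upright; -1.95 to -1.65 at the start, folded down on the pail's -x side, near level. Steel wire 4 mm thick, 114 mm over all at the hinge; its straight top, 86 mm long, lies 100 mm from the hinge line and parallel to it. Turns stiffly (0.03 N m, or 0.3 N at the grip) and stays where it is left.
- grip: Wooden roller on the middle of the bail's straight top, 12 mm thick, 36 mm long; origin at its centre, y axis along it (the pail's y). It turns easily on the wire, so the bail can pivot while the grip is pinched. 25 mm of bare wire beside each end. Folded down it is 35 to 70 mm above the bench, some 37 mm clear of the pail's rim; upright, 175 mm above the pail's underside.
- stand: Fixed bench stand: base plate 200 x 130 mm, 12 mm thick; rod 12 mm thick, 256 mm tall; origin on the bench at the rod's axis, z up. A collar on the rod carries two level prongs 8 mm thick, pointing to the stand's -x, centres 30 mm to either side of its x axis (52 mm clear between). Collar height is not measured: the seated wire's centre is 205 to 235 mm above the bench. Load it with at most 15 N.
- meter: Grey hand-held multimeter lying on the bench, 165 by 80 by 34 mm, origin under its centre. Leave it alone.
- jar: Closed clear jar with white cap, 62 mm in diameter, 85 mm tall, origin under its centre. Leave it alone.
- driver: Screwdriver with black handle lying on the bench between pail and stand, 200 mm long, origin under its middle. Leave it alone.
- below_hook (a point): Point on the base plate's top, 12 mm above the bench, straight below the middle of the hook's seat: 85 mm to the stand's -x from the rod. Each prong has a dip here for the wire and ends 25 mm further out in an upturned tip 14 mm above the seated wire's centre; towards the collar it rises 6 mm above it. Bring the bail in over the tips, prongs between rim and wire, then lower.
Things that resemble listed ones, but are neither listed nor needed, are in the scene too. What is meant by the pail is not purple, and is the smaller of those in its own colour. What is meant by the stand is not red, and is the smaller of those in its own colour.

How it is judged (in metres and radians):
On the way, in this order (a step that is already met when the one before it is completed fails the run):
1. the bail stands upright (within 0.25 rad) while the pail still stands level on the bench, within 30 mm of where it was (value of joint bail between -0.25 and 0.25 rad and height (world z) of pail below 0.004 m and angle between pail's own z axis and vertical below 0.12 rad and distance of pail from where it was at the start of the episode below 0.03 m), for 0.1 s.
2. the pail is lifted clear of the bench by the bail (height (world z) of pail above 0.02 m and distance between the grasp point and grip below 0.05 m and contact force between pail and stand below 0.1 N), for 0.2 s.
At the end, for the whole second after the job is handed in: The pail hangs still from the hook off the bench, level within 0.25 rad, its wire in the dips of both prongs (grip centre 73 to 97 mm in front of the rod axis, within 13 mm of the prongs' middle, along the stand's y within 0.2 rad), and the robot has let go (height (world z) of pail above 0.02 m and contact force between pail and stand above 2 N and angle between pail's own z axis and vertical below 0.25 rad and x of grip in the frame of stand between -0.097 and -0.073 m and y of grip in the frame of stand between -0.013 and 0.013 m and angle between the y axis of grip and the y axis of stand, either way round below 0.2 rad and height (world z) of grip above 0.195 m and linear speed of pail below 0.06 m/s); the robot touches nothing.
It fails at once if the pail is tipped by more than 0.5 rad (its contents would spill) (angle between pail's own z axis and vertical above 0.5 rad).
It fails at once if the pail or its bail is pressed or dropped onto the hook with more than 15 N (contact force between pail and stand above 15 N).
It fails at once if the pail is dropped: it moves faster than 0.2 m/s with the fingers off it (linear speed of pail above 0.2 m/s and contact force between the fingers and pail below 0.2 N).
It fails at once if the meter, jar or screwdriver is pushed by more than 20 mm (distance of any of meter, jar, driver from where it was at the start of the episode above 0.02 m).
It fails at once if the jar is knocked over (angle between jar's own z axis and vertical above 0.5 rad).
It also fails if it takes over 72 s, if anything falls off the work surface, if the arm or the gripper's body presses on something with over 40 N, if the wrist force passes 120 N, or if a joint passes its speed limit or range.

### The arm

A 7-joint arm with a two-finger parallel gripper is mounted at the origin on the work surface. World frame = base frame: x ahead of the robot, y to its left, z up, the work surface at z = 0. Lengths are in mm, angles in rad, forces in N, time in s.
With the tool pointing down it reaches from about 425 to 875 mm from the base axis. Payload 8.4 kg.
Tool frame: the origin (TCP) lies midway between the tips of the shut fingers; the grasp point (between the pads) lies 19 mm behind it; z points along the fingers, x is the direction in which the jaws open and shut, and the axes are right-handed (so a half turn about z gives the same grasp; the last joint's range is limited). The gripper opens to 85 mm and grips with 20 to 120 N. Pads are 22 mm wide; open, the fingers measure 114 mm over their backs; the gripper's body (76 mm by 85 mm) begins 54 mm behind the grasp point. The pads swing forward as they close: fully open they stand 13 mm farther back than shut.
Start: joints at [1.069, 0.333, 0.04, 1.465, -0.013, 1.343, -0.059], TCP at [254.773, -597.959, 231.308] pointing down, gripper open.
Joint ranges: [-2.58, 2.58], [-0.38, 2.09], [-1.3, 1.39], [0.25, 2.4], [-1.5, 4.64], [0.08, 2.09], [-2.65, 2.65]. Speed limits (rad/s): [2.22, 2.22, 2.79, 2.79, 3.14, 3.14, 3.14].

### API

Orientations are given as a rotation vector (axis times angle).
In Python, from rig import env gives the robot as it stands.
- The arm moves only by the shell command python3 -m crank 'ROWS'. ROWS is JSON, a list of rows, each a list of 3 entries, a list of its own where there are three numbers: the closure, from 0 (fully open) to 1 (shut), then the shift along the tool's x, y, z normalised to -1 to 1, where 1 is 250 mm, then the turn, a rotation vector about the tool's x, y, z normalised to -1 to 1, where 1 is 180 degrees. A call has 1 to 20 rows; each row shifts and turns the commanded pose from where the row before left it, along the tool's axes as they then stand; what a row does not reach is not made up. A row lasts 1/10 s, in which the tool goes at most 50 mm and 8.59 degrees, less where a joint would pass 70% of its speed; a pose out of reach is approached as far as the arm can. A call with a number of a shift or a turn outside -1 to 1 is refused whole. A call with a gripper value outside its range is refused whole. The fingers move at their own pace and stop on an object; the grip force is fixed at half the most. Time passes only in rows, so rows that do not move let the fingers close. It gives the time, the measured TCP pose, the force and the opening at its end, in the units of the state.
- env.observe(): the state, without advancing time (a new reading comes with each control period).
- env.read_camera(name): name is "scene" or "top" or "wrist"; returns a dict with "image" (480x640x3 uint8, red, green, blue), "z_map" (480x640 float32, mm along the optical axis (not along the pixel's ray), 0 where there is no reading), "fovy" (degrees; the focal length in pixels is half the picture's height over the tangent of half this angle, whatever the lens; pixels are square), "cx", "cy" (the principal point, pixels), "extrinsics" (4x4, takes a point from world to camera coordinates). Camera axes: x right, y up, looking along -z (the intrinsics and any distortion apply to the point x, -y, -z); pixel columns grow to the right and rows downward; lengths in mm; the calibration is good to about 2 mm. A picture is of the moment at which its call begins.
- env.finish_job(): hands the job in, once; it reports no verdict.
The state is a dict: "clock": time; "joint_pos": joint angles; "joint_vel": joint speeds; "effort": joint torques, N m; "position": TCP position; "eef_rot": TCP orientation; "wrist_force": force on the tool from outside, world axes, zero at the start; "ft_torque": the same for the moment, N m; "opening": finger opening in mm.
Only numpy, scipy, OpenCV 4.12 (cv2) and the standard library are available. Lean on these libraries where they do the work, as an engineer would, in place of code of your own. Each camera call takes 0.05 s, during which the arm holds its last target.

## Working session

There is one attempt and no reset: what is moved stays moved. The work goes in short steps, Python scripts to look and compute and a shell command to move; the robot and the scene stay as the last step left them, time stands still between calls to the robot, and variables do not carry over. Pictures are saved under pics/ and viewed, and the job is handed in when it is done.

```bash
ls; mkdir -p pics; cat > h.py <<'E'
import numpy as np, cv2
from rig import env
def shot(n,f):
    c=env.read_camera(n); cv2.imwrite('pics/'+f,c['image'][:,:,::-1]); np.savez('pics/'+f+'.npz',**c); return c
def K(c):
    f=240/np.tan(np.radians(c['fovy'])/2); return f,c['cx'],c['cy']
def pt(c,u,v,d=None):
    f,cx,cy=K(c); 
    if d is None: d=c['z_map'][int(v),int(u)]
    p=np.array([(u-cx)/f*d,-(v-cy)/f*d,-d,1]); return (np.linalg.inv(c['extrinsics'])@p)[:3]
def plane(c,u,v,z):
    a=pt(c,u,v,1.); o=np.linalg.inv(c['extrinsics'])[:3,3]; r=a-o; return o+r*(z-o[2])/r[2]
def cloud(c):
    f,cx,cy=K(c); v,u=np.mgrid[:480,:640]; d=c['z_map']
    p=np.stack([(u-cx)/f*d,-(v-cy)/f*d,-d,np.ones_like(d)],-1); return (p@np.linalg.inv(c['extrinsics']).T)[...,:3]
def load(f):
    z=np.load('pics/'+f+'.npz'); return {k:(z[k] if z[k].ndim else z[k].item()) for k in z}
E
python3 - <<'E'
from h import *
for n in('scene','top','wrist'):
    c=shot(n,n+'0.png'); print(n,c.keys(),c['fovy'],c['cx'],c['cy'],np.round(c['extrinsics'],3).tolist(),(c['z_map']>0).mean())
print(env.observe())
E
```

```text
pics
scene dict_keys(['image', 'z_map', 'fovy', 'cx', 'cy', 'extrinsics']) 50.77070094085558 315.98588133869475 236.12381080625627 [[0.811, 0.585, 0.02, -365.047], [-0.384, 0.505, 0.773, 137.056], [0.442, -0.635, 0.634, -1555.92], [0.0, 0.0, 0.0, 1.0]] 0.994814453125
top dict_keys(['image', 'z_map', 'fovy', 'cx', 'cy', 'extrinsics']) 52.70665284504124 322.90716546218056 236.14897456502928 [[0.01, -1.0, 0.01, -104.808], [0.997, 0.01, 0.073, -512.06], [-0.074, 0.009, 0.997, -1297.071], [0.0, 0.0, 0.0, 1.0]] 0.9959602864583333
wrist dict_keys(['image', 'z_map', 'fovy', 'cx', 'cy', 'extrinsics']) 58.724657348910036 319.1744782478299 242.37308714946266 [[0.392, -0.92, -0.0, -648.662], [0.885, 0.377, -0.273, 33.55], [0.251, 0.107, 0.962, -378.521], [0.0, 0.0, 0.0, 1.0]] 0.995859375
{'clock': 0.15, 'joint_pos': array([ 1.06878151,  0.33378616,  0.03988398,  1.46604039, -0.01338049,
        1.3432776 , -0.05851328]), 'joint_vel': array([ 0.00033639, -0.00324011, -0.00175921, -0.00404931,  0.00184976,
        0.00029208, -0.00068706]), 'effort': array([ 1.53423589e-03, -6.59041142e+01,  1.36661757e+00, -4.05866933e+01,
        1.70357677e-02,  9.65120795e-03, -2.14342805e-05]), 'position': array([ 254.64430351, -597.67914094,  230.61502396]), 'eef_rot': array([-2.62040637e+00,  1.73185459e+00,  1.71720111e-03]), 'wrist_force': array([-0.5750734 ,  0.32300101,  0.19441902]), 'ft_torque': array([ 0.00099997, -0.0141549 , -0.04534293]), 'opening': 85.3674289644924}
```

View pics/scene0.png

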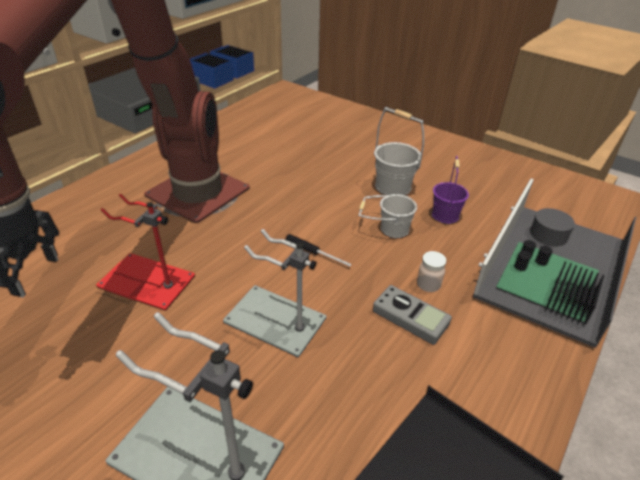

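View pics/top0.png

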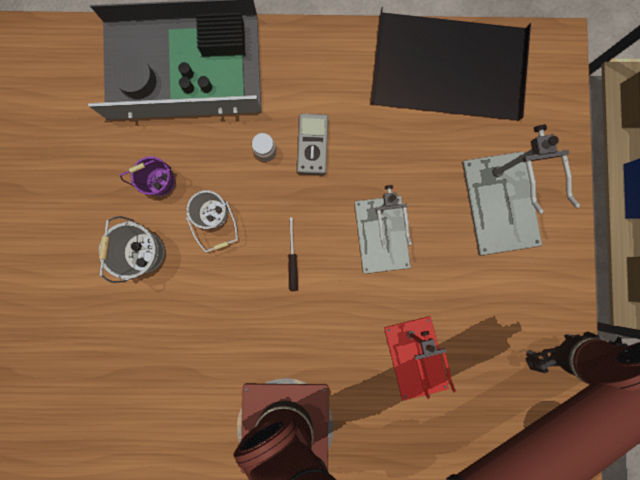

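View pics/wrist0.png

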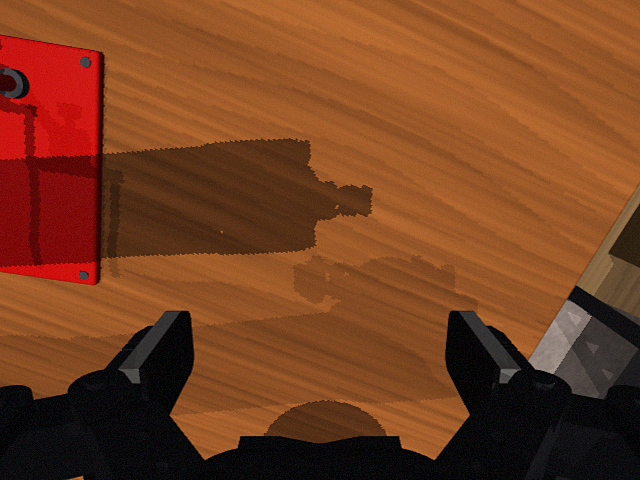

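The target pail is the small grey one, at top-view (207,212), with its grip near (220,246). The stand is the small grey one, with its plate near (383,235) and its collar near (390,200). The screwdriver is at (293,255), the jar at (263,147) and the meter at (312,145). Next I measure them.

```bash
python3 - <<'E'
from h import *
t=load('top0.png'); s=load('scene0.png')
P=cloud(t); Q=cloud(s)
np.set_printoptions(precision=1,suppress=True)
for n,u,v in [('bench',330,300),('bench',200,300),('bench',60,400),('plate',370,250),('jar',263,143),('grip',220,246),('drv',293,275),('collar',391,203),('tipL',381,240),('tipR',408,243),('plate c1',358,203),('c2',402,198),('c3',409,265),('c4',364,271)]:
    print(n,P[v,u])
for n,u,v in [('bench',330,350),('grip',363,206),('tipL',265,233),('tipR',248,249),('plate',240,310),('collar',300,260)]:
    print('S',n,Q[v,u])
im=t['image'][150:300,160:460]; cv2.imwrite('pics/crop1.png',cv2.resize(im,None,fx=2.6,fy=2.6,interpolation=cv2.INTER_CUBIC)[:,:,::-1])
im=s['image'][170:350,220:460]; cv2.imwrite('pics/crop2.png',cv2.resize(im,None,fx=3.3,fy=3.3,interpolation=cv2.INTER_CUBIC)[:,:,::-1])
E
```

```text
bench [ 339.6 -121.1   -3.9]
bench [336.7 233.2   0.1]
bench [ 67.7 599.3   0.5]
plate [ 477.2 -229.2    7.1]
jar [751.9  60.3  81.3]
grip [481.2 169.6  63.6]
drv [407.1 -20.5  27.8]
collar [ 575.3 -253.4  230.7]
tipL [ 490.7 -231.7  221.4]
tipR [ 483.6 -291.6  233.6]
plate c1 [ 606.2 -195.5   10.4]
c2 [ 624.  -319.7   -6.6]
c3 [ 437.1 -334.9   13.7]
c4 [ 419.7 -212.4   12.9]
S bench [ 668.8 -251.1   -2.5]
S grip [489.4 166.6  64.8]
S tipL [ 481.3 -232.9  222.2]
S tipR [ 488.4 -293.6  223.7]
S plate [ 440.9 -288.9    8.9]
S collar [ 595.2 -262.4  229.7]
```

View pics/crop1.png

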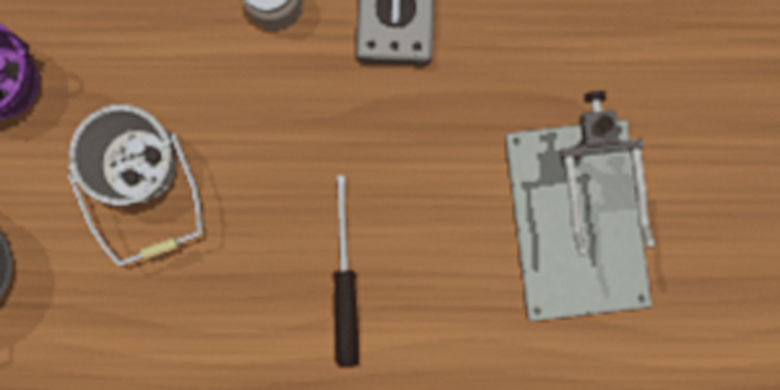

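View pics/crop2.png

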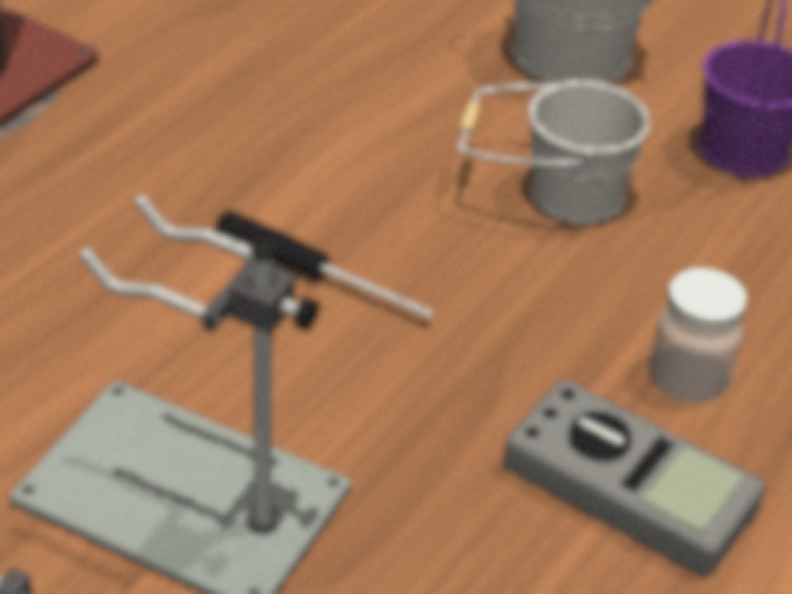

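```bash
python3 - <<'E'
from h import *
np.set_printoptions(precision=1,suppress=True)
for n in ('top0.png','scene0.png'):
    c=load(n);P=cloud(c);hsv=cv2.cvtColor(c['image'],cv2.COLOR_RGB2HSV)
    X,Y,Z=P[...,0],P[...,1],P[...,2]
    print(n)
    b=(abs(X-400)<80)&(abs(Y-60)<50)&(abs(Z)<25); print('bench z',np.median(Z[b]),Z[b].std())
    near=np.hypot(X-570,Y-190)<70
    rim=near&(Z>76)&(Z<100)
    p=P[rim]; 
    A=np.c_[2*p[:,:2],np.ones(len(p))]; s=np.linalg.lstsq(A,(p[:,:2]**2).sum(1),rcond=None)[0]
    print('rim n',len(p),s[:2],np.sqrt(s[2]+s[0]**2+s[1]**2),np.median(p[:,2]), p[:,:2].min(0),p[:,:2].max(0))
    g=(abs(X-485)<40)&(abs(Y-168)<45)&(Z>25)&(Z<110)
    y=g&(hsv[...,0]>15)&(hsv[...,0]<35)&(hsv[...,1]>60)&(hsv[...,2]>150)
    v,u=np.where(y); p=P[y]; print('grip n',len(p),np.median(p,0),p.std(0),'px',u.mean(),v.mean(),'at z60:',plane(c,u.mean(),v.mean(),60))
    q=np.c_[u,v]; l=cv2.fitLine(q.astype(np.float32),cv2.DIST_L2,0,.01,.01).ravel(); print('axis angle', l)
    # stand plate
    m=(X>400)&(X<640)&(Y<-170)&(Y>-360)&(Z>4)&(Z<22)&(hsv[...,1]<60)
    xy=P[m][:,:2].astype(np.float32); r=cv2.minAreaRect(xy); print('plate',r)
    k=(X>440)&(X<620)&(Y<-190)&(Y>-330)&(Z>190)&(Z<270)
    p=P[k]; print('hook n',len(p), p.min(0),p.max(0))
    k2=k&(X<540)
    p=P[k2]
    for side in (p[:,1]>-262,p[:,1]<=-262):
        q=p[side]
        o=np.argsort(q[:,0]); q=q[o]
        for ch in np.array_split(q,7): print(len(ch),np.median(ch,0))
E
```

```text
top0.png
bench z -0.3024384997687548 2.7173814634921487
rim n 311 [574.1 205.2] 47.541341748250254 84.24097388624364 [525.9 145.7] [623.5 257.2]
grip n 57 [483.8 167.   64.6] [5.  9.5 2.7] px 220.7017543859649 245.08771929824562 at z60: [483.8 168.6  60. ]
axis angle [  0.9  -0.4 220.7 245.1]
plate ((521.48681640625, -266.19830322265625), (199.85513305664062, 140.7386016845703), 7.246370315551758)
hook n 616 [ 471.8 -297.8  206.1] [ 618.3 -217.8  261.8]
15 [ 478.7 -235.1  229.7]
15 [ 488.4 -233.7  221.4]
15 [ 498.  -232.4  215.6]
15 [ 507.4 -231.7  216.8]
15 [ 516.1 -229.4  219.7]
15 [ 527.2 -229.1  222.2]
14 [ 535.7 -228.1  220.6]
14 [ 485.1 -294.6  229.2]
13 [ 493.8 -293.1  222.5]
13 [ 503.2 -292.1  216. ]
13 [ 510.3 -290.8  214.4]
13 [ 519.3 -290.   218. ]
13 [ 528.2 -288.8  221.5]
13 [ 537.3 -288.6  221.2]
scene0.png
bench z -1.8574922265438545 1.8971705623646271
rim n 236 [575.2 204.2] 47.2198663624256 82.234087717031 [524.5 151.5] [624.7 256.6]
grip n 33 [484.5 169.2  63.6] [ 5.5 11.5  1.9] px 361.8181818181818 204.96969696969697 at z60: [480.9 174.7  60. ]
axis angle [  0.3  -1.  361.8 205. ]
plate ((520.170654296875, -259.7769775390625), (200.88479614257812, 135.1080322265625), 7.804120063781738)
hook n 852 [ 471.8 -298.6  190.5] [ 618.7 -223.8  257.1]
18 [ 477.8 -237.3  225. ]
18 [ 485.3 -236.6  218.6]
18 [ 491.1 -234.9  213. ]
18 [ 503.  -233.9  212.9]
17 [ 515.4 -232.3  217.5]
17 [ 526.2 -231.6  218.6]
17 [ 534.8 -229.7  219.6]
17 [ 484.9 -296.6  227. ]
17 [ 491.5 -294.7  220.9]
17 [ 496.4 -296.3  215.1]
17 [ 504.  -293.5  212.5]
17 [ 515.4 -292.3  214.9]
17 [ 524.7 -291.1  218.1]
16 [ 534.7 -290.6  220.5]
```

Both views agree. The pail is at about (575,205) with yaw ≈ 0.38, and the grip is at (484,168.5,60). The stand's yaw is ≈ 0.124, and the seat is at about (504,-263) with the wire centre near z ≈ 217. Now I check obstacle heights and plan the first move.

```bash
cat >> h.py <<'E'
from scipy.spatial.transform import Rotation as R
def plan(p,xdir=None,tcp=None,rv=None):
    """rows: shift in tool axes /250 and turn; p target TCP world; xdir: yaw (rad) of tool x, pointing down"""
    o=env.observe() if tcp is None else dict(position=np.array(tcp),eef_rot=np.array(rv))
    A=R.from_rotvec(o['eef_rot']); sh=A.inv().apply(np.array(p)-o['position'])
    B=A
    if xdir is not None:
        c=[]
        for a in (xdir,xdir+np.pi):
            x=np.array([np.cos(a),np.sin(a),0]); z=np.array([0,0,-1.]); y=np.cross(z,x)
            c.append(R.from_matrix(np.c_[x,y,z]))
        B=min(c,key=lambda b:(A.inv()*b).magnitude())
    t=(A.inv()*B).as_rotvec()
    print('tcp',o['position'].round(1),'shift/250',(sh/250).round(4),'mm',sh.round(1),'turn/pi',(t/np.pi).round(4),'toolx',A.as_matrix()[:,0].round(3),'z',A.as_matrix()[:,2].round(3))
    return B
E
python3 - <<'E'
from h import *
np.set_printoptions(precision=1,suppress=True)
c=load('top0.png');P=cloud(c)
for n,(u0,v0,u1,v1) in dict(red=(380,310,460,410),big=(460,120,590,260),bigpail=(90,210,175,290),purple=(115,150,180,200),drv=(280,210,305,295),jar=(245,130,280,165)).items():
    q=P[v0:v1,u0:u1].reshape(-1,3); q=q[q[:,2]>12]; print(n,np.percentile(q,1,0),np.percentile(q,99,0),q[:,2].max())
plan((484,168,41),0.38)
E
```

```text
red [  89.6 -425.8   12.1] [ 416.3  -88.  1332.1] 1332.1126311159635
big [ 441.3 -683.    12.3] [ 740.2 -286.4  838.3] 1332.1126311159635
bigpail [389.2 165.6  13.2] [541.3 451.8 666.2] 1332.1126311159635
purple [416.3 -88.   13.2] [ 708.3  401.5 1332.1] 1332.1126311159635
drv [366.6 -88.   12.6] [ 556.7   -6.  1332.1] 1332.1126311159635
jar [719.5  32.9  14.3] [774.4  88.7  90.3] 1332.1126311159635
tcp [ 254.6 -597.7  230.6] shift/250 [-2.5 -2.   0.8] mm [-614.3 -511.2  190.3] turn/pi [-0.   0.  -0.5] toolx [ 0.4 -0.9 -0. ] z [-0.  0. -1.]
```

```bash
python3 - <<'E'
from h import *
c=load('top0.png');P=cloud(c)
q=P[310:410,380:460].reshape(-1,3); q=q[(q[:,2]>12)&(q[:,2]<600)]; print(np.percentile(q,1,0),np.percentile(q,99,0))
np.set_printoptions(precision=3,suppress=True)
o=env.observe()
plan((254.6,-597.7,400))
B=plan((470,-250,410),-.45)
plan((484,168,410),.38,(470,-250,410),B.as_rotvec())
E
```

```text
[  89.25817184 -426.0367114    12.05744594] [ 288.99274096 -277.98933372  256.05348509]
tcp [ 254.6 -597.7  230.6] shift/250 [-0.001  0.    -0.677] mm [  -0.2    0.1 -169.4] turn/pi [0. 0. 0.] toolx [ 0.392 -0.92  -0.001] z [-0.001  0.001 -1.   ]
tcp [ 254.6 -597.7  230.6] shift/250 [-0.943 -1.337 -0.717] mm [-235.7 -334.4 -179.1] turn/pi [-0.     0.    -0.229] toolx [ 0.392 -0.92  -0.001] z [-0.001  0.001 -1.   ]
tcp [ 470 -250  410] shift/250 [-0.677 -1.53  -0.   ] mm [-169.2 -382.5   -0. ] turn/pi [ 0.     0.    -0.264] toolx [ 0.9   -0.435  0.   ] z [-0. -0. -1.]
```

```bash
python3 -m crank '[[0.2,[0,0,-0.17],[0,0,0]],[0.4,[0,0,-0.18],[0,0,0]],[0.4,[0,0,-0.18],[0,0,0]],[0.4,[0,0,-0.18],[0,0,0]],[0.4,[-0.08,-0.11,0],[0,0,0]],[0.4,[-0.08,-0.11,0],[0,0,0]],[0.4,[-0.08,-0.11,0],[0,0,0]],[0.4,[-0.08,-0.11,0],[0,0,0]],[0.4,[-0.08,-0.11,0],[0,0,0]],[0.4,[-0.08,-0.11,0],[0,0,0]],[0.4,[-0.08,-0.11,0],[0,0,0]],[0.4,[-0.08,-0.11,0],[0,0,0]],[0.4,[-0.08,-0.11,0],[0,0,0]],[0.4,[-0.08,-0.11,0],[0,0,0]],[0.4,[-0.08,-0.11,0],[0,0,0]],[0.4,[-0.08,-0.11,0],[0,0,0]],[0.4,[0,0,0],[0,0,0]]]'; python3 - <<'E'
from h import *
np.set_printoptions(precision=3,suppress=True)
plan((484,168,300)); plan((484,168,300),.38); print(env.observe()['opening'],env.observe()['clock'])
c=shot('wrist','w1.png')
E
```

```text
clock: 1.85
position: [466.7, -242.7, 408.7]
eef_rot: [-2.626, 1.721, 0.001]
wrist_force: [0.4, -0.4, -0.3]
opening: 51.3
tcp [ 466.7 -242.7  408.7] shift/250 [-1.478 -0.719  0.438] mm [-369.6 -179.6  109.4] turn/pi [0. 0. 0.] toolx [ 0.399 -0.917 -0.001] z [ 0.001  0.002 -1.   ]
tcp [ 466.7 -242.7  408.7] shift/250 [-1.478 -0.719  0.438] mm [-369.6 -179.6  109.4] turn/pi [-0.001  0.    -0.49 ] toolx [ 0.399 -0.917 -0.001] z [ 0.001  0.002 -1.   ]
51.30054441740442 1.85
```

View pics/w1.png

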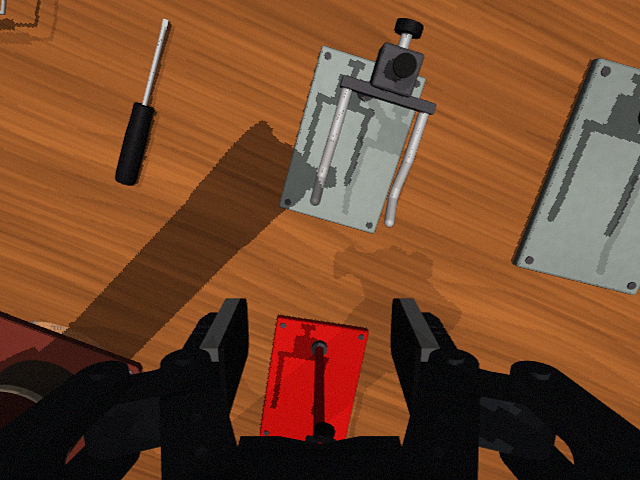

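The wrist view shows the hook clearly: the prongs run (345,90)→(317,200) and (420,115)→(391,222), with the collar at (397,68). I'll refine the hook measurement from this view.

```bash
python3 - <<'E'
from h import *
np.set_printoptions(precision=1,suppress=True)
c=load('w1.png');P=cloud(c);X,Y,Z=P[...,0],P[...,1],P[...,2]
yaw=.122
for it in range(2):
    e=np.array([np.cos(yaw),np.sin(yaw)]); n=np.array([-e[1],e[0]])
    k=(X>455)&(X<560)&(Y<-210)&(Y>-320)&(Z>185)&(Z<260)
    p=P[k]; s=p[:,:2]@e; d=p[:,:2]@n; mid=np.median(d); mid=(np.percentile(d,3)+np.percentile(d,97))/2
    for sg in (1,-1):
        q=(sg*(d-mid)>15); pr=np.polyfit(s[q],d[q],1); print('prong slope',pr[0],'offset',np.polyval(pr,np.median(s[q])),q.sum())
        for a in np.arange(470,560,6):
            w=q&(abs(s-a-(-30))<3)
            if w.sum()>4: print(a-30,w.sum(),np.percentile(p[w][:,2],[50,85,95]))
    break
m=(X>400)&(X<640)&(Y<-170)&(Y>-360)&(Z>4)&(Z<22)&(cv2.cvtColor(c['image'],cv2.COLOR_RGB2HSV)[...,1]<60)
print('plate z',np.median(Z[m]),cv2.minAreaRect(P[m][:,:2].astype(np.float32)))
print('mid',mid,'e',e,'n',n)
E
```

```text
prong slope 0.004515395644069376 offset -289.7664143176166 1232
440 9 [229.4 230.4 231. ]
446 82 [229.9 230.9 231.7]
452 92 [224.8 227.7 228.4]
458 86 [218.9 221.2 222.3]
464 80 [214.6 216.1 216.8]
470 77 [214.7 216.1 216.7]
476 77 [216.7 217.9 218.4]
482 82 [218.9 220.1 220.9]
488 82 [220.7 222.4 223. ]
494 86 [222.4 223.6 223.8]
500 88 [222.4 223.4 223.9]
506 89 [221.7 222.7 223.5]
512 91 [221.7 222.6 223.3]
518 93 [221.4 222.2 222.7]
524 92 [221.1 222.2 222.7]
prong slope 0.003150590738201026 offset -349.20104763821627 1103
440 6 [229.9 230.4 230.5]
446 81 [229.9 231.1 231.8]
452 89 [225.2 227.7 228.9]
458 88 [219.5 221.8 222.7]
464 80 [214.8 216.1 217. ]
470 74 [214.9 215.9 216.5]
476 79 [216.3 217.7 218.1]
482 78 [218.6 219.8 220.1]
488 83 [220.8 222.4 222.9]
494 85 [222.6 223.6 223.9]
500 88 [222.2 223.2 223.6]
506 87 [222.  223.  223.5]
512 91 [221.6 222.6 222.9]
518 89 [221.5 222.5 222.9]
524 5 [221.1 221.5 221.8]
plate z 12.091575864233505 ((521.4070434570312, -258.403076171875), (199.3121337890625, 129.20672607421875), 7.247437953948975)
mid -319.6112826150604 e [1.  0.1] n [-0.1  1. ]
```

```bash
python3 -m crank '[[0.5,[-0.16,-0.08,0],[0,0,0]],[0.5,[-0.16,-0.08,0],[0,0,0]],[0.5,[-0.16,-0.08,0],[0,0,0]],[0.5,[-0.16,-0.08,0],[0,0,0]],[0.5,[-0.16,-0.08,0],[0,0,0]],[0.5,[-0.16,-0.08,0],[0,0,0]],[0.5,[-0.16,-0.08,0],[0,0,0]],[0.5,[-0.16,-0.08,0],[0,0,0]],[0.5,[-0.16,-0.08,0],[0,0,0]],[0.5,[-0.05,0,0],[0,0,0]]]'; python3 -m crank '[[0.5,[0,0,0.04],[0,0,-0.041]],[0.5,[0,0,0.04],[0,0,-0.041]],[0.5,[0,0,0.04],[0,0,-0.041]],[0.5,[0,0,0.04],[0,0,-0.041]],[0.5,[0,0,0.04],[0,0,-0.041]],[0.5,[0,0,0.04],[0,0,-0.041]],[0.5,[0,0,0.04],[0,0,-0.041]],[0.5,[0,0,0.04],[0,0,-0.041]],[0.5,[0,0,0.04],[0,0,-0.041]],[0.5,[0,0,0.04],[0,0,-0.041]],[0.5,[0,0,0],[0,0,-0.041]],[0.5,[0,0,0],[0,0,-0.041]],[0.5,[0,0,0],[0,0,0]],[0.5,[0,0,0],[0,0,0]]]'; python3 - <<'E'
from h import *
np.set_printoptions(precision=3,suppress=True)
plan((484,168,41),.38); print(env.observe()['opening'],env.observe()['clock'])
c=shot('wrist','w2.png')
E
```

```text
clock: 2.9
position: [483.4, 169.2, 408.4]
eef_rot: [-2.624, 1.726, 0.003]
wrist_force: [0.0, -0.1, -0.4]
opening: 42.4
clock: 4.3
position: [484.2, 164.3, 308.8]
eef_rot: [3.087, 0.581, -0.0]
wrist_force: [-0.2, -0.1, -0.6]
opening: 42.9
tcp [484.2 164.3 308.8] shift/250 [ 0.005 -0.014  1.071] mm [  1.2  -3.6 267.8] turn/pi [ 0.     0.    -0.003] toolx [ 0.931  0.364 -0.   ] z [-0. -0. -1.]
42.87268941050882 4.3
```

View pics/w2.png

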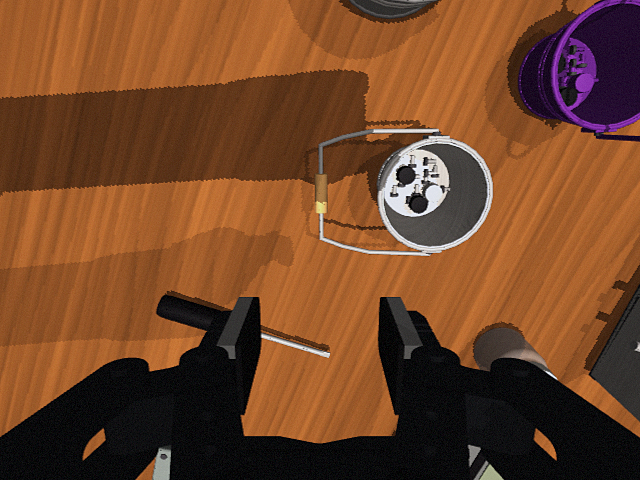

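The bail's straight top runs (321,145)→(322,238), parallel to the pads, with the grip centre at about (321,193). I'll measure it.

```bash
python3 - <<'E'
from h import *
np.set_printoptions(precision=2,suppress=True)
c=load('w2.png');P=cloud(c)
hsv=cv2.cvtColor(c['image'],cv2.COLOR_RGB2HSV)
print(c['z_map'][185:205:3,321],P[175:212:6,321])
X,Y,Z=P[...,0],P[...,1],P[...,2]
g=np.zeros(Z.shape,bool); g[135:245,300:345]=True; g&=(Z>35)&(Z<90)
p=P[g]; e=np.array([np.cos(.37),np.sin(.37)]); n=np.array([-e[1],e[0]])
s=p[:,:2]@e; d=p[:,:2]@n
print('n',len(p),'s pct',np.percentile(s,[1,10,50,90,99]),'d range',d.min(),d.max(),'z',np.percentile(p[:,2],[50,95]))
w=s<np.percentile(s,60); print(np.polyfit(d[w],s[w],1))
print([plane(c,321,v,60) for v in (145,238,191.5)])
rim=(np.hypot(X-575,Y-205)<70)&(Z>78)&(Z<100); q=P[rim]
(x,y),r=cv2.minEnclosingCircle(q[np.hypot(q[:,0]-575,q[:,1]-205)<51][:,:2].astype(np.float32)); print('rim',x,y,r,np.median(q[:,2]))
E
```

```text
[385.24 386.03 386.11 386.12 387.75 388.86 390.31] [[478.99 187.54  66.61]
 [480.88 182.71  68.04]
 [482.89 177.61  67.49]
 [485.01 172.22  65.4 ]
 [486.9  167.37  67.21]
 [488.96 162.13  66.75]
 [491.05 156.81  66.12]]
n 931 s pct [508.97 510.82 515.32 524.87 533.6 ] d range -63.82531144502775 36.47367853404047 z [64.3  67.21]
[  0.   513.18]
[array([469.55, 211.69,  60.  ]), array([501.08, 131.28,  60.  ]), array([484.84, 172.7 ,  60.  ])]
rim 575.8731689453125 207.09396362304688 50.21925735473633 85.02356111432226
```

```bash
python3 -m crank '[[0.5,[0.013,-0.024,0.12],[0,0,0]],[0.5,[0,0,0.18],[0,0,0]],[0.5,[0,0,0.18],[0,0,0]],[0.5,[0,0,0.15],[0,0,0]],[0.5,[0,0,0.1],[0,0,0]],[0.5,[0,0,0.1],[0,0,0]],[0.5,[0,0,0],[0,0,0]],[0.5,[0,0,0],[0,0,0]]]'; python3 - <<'E'
from h import *
np.set_printoptions(precision=3,suppress=True)
plan((485,171,42)); 
c=shot('wrist','w3.png')
E
```

```text
clock: 5.15
position: [484.8, 172.2, 101.8]
eef_rot: [-3.086, -0.587, 0.001]
wrist_force: [-0.3, 0.8, 1.3]
opening: 42.4
tcp [484.8 172.2 101.8] shift/250 [-0.001  0.005  0.239] mm [-0.2  1.2 59.8] turn/pi [0. 0. 0.] toolx [ 0.93   0.367 -0.   ] z [-0.  0. -1.]
```

View pics/w3.png

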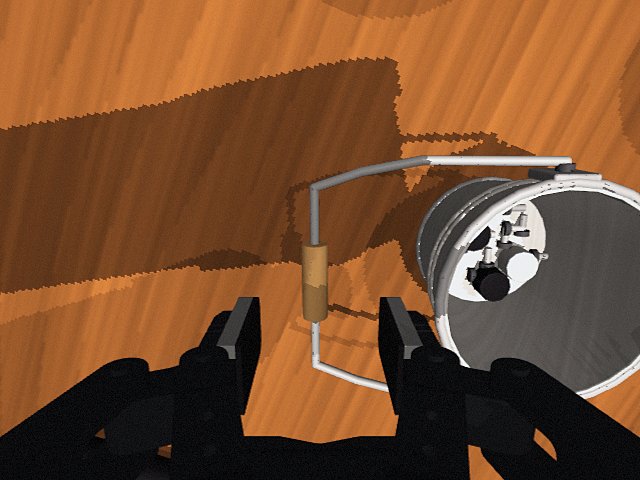

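```bash
python3 - <<'E'
from h import *
np.set_printoptions(precision=2,suppress=True)
c=load('w3.png');P=cloud(c)
print(P[255:315:12,315]); p=plane(c,315,282.5,61); print(p)
plan((p[0],p[1],42))
E
```

```text
[[479.87 185.34  67.14]
 [482.05 179.74  65.76]
 [483.98 174.83  66.77]
 [486.03 169.62  67.09]
 [488.16 164.18  67.  ]]
[485.36 171.18  61.  ]
tcp [485.4 172.5 102.6] shift/250 [-0.    0.    0.24] mm [-0.6  1.2 60.6] turn/pi [0. 0. 0.] toolx [0.93 0.37 0.  ] z [ 0.  0. -1.]
```

```bash
python3 -m crank '[[0.5,[-0.002,0.005,0.08],[0,0,0]],[0.5,[0,0,0.08],[0,0,0]],[0.5,[0,0,0.08],[0,0,0]],[0.5,[0,0,0],[0,0,0]],[0.5,[0,0,0],[0,0,0]],[0.7,[0,0,0],[0,0,0]],[1,[0,0,0],[0,0,0]],[1,[0,0,0],[0,0,0]],[1,[0,0,0],[0,0,0]],[1,[0,0,0],[0,0,0]],[1,[0,0,0],[0,0,0]],[1,[0,0,0],[0,0,0]]]'; python3 - <<'E'
from h import *
np.set_printoptions(precision=3,suppress=True)
plan((575.3,206,156)); 
c=shot('wrist','w4.png');c=shot('scene','s4.png')
E
```

```text
clock: 6.4
position: [484.4, 170.7, 41.2]
eef_rot: [3.086, 0.59, -0.001]
wrist_force: [-2.0, -0.3, -0.8]
opening: 10.0
tcp [484.4 170.7  41.2] shift/250 [ 0.39   0.003 -0.459] mm [  97.4    0.7 -114.9] turn/pi [0. 0. 0.] toolx [ 0.93   0.369 -0.001] z [-0.001 -0.    -1.   ]
```

View pics/w4.png

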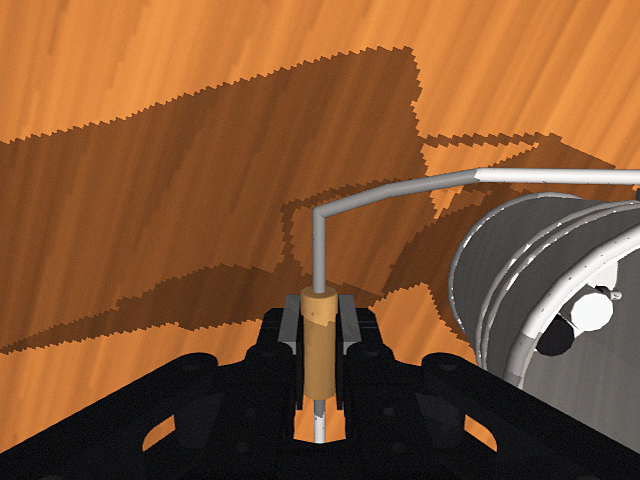

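View pics/s4.png

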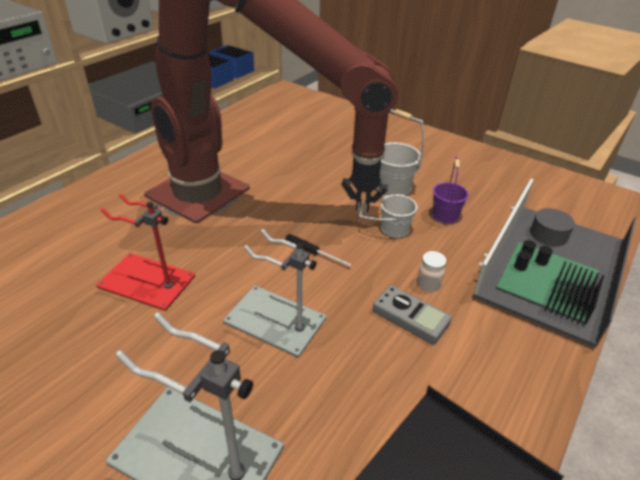

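The grip is held, with the roller centred between the pads in the wrist view at (319,340) and the opening at 10 mm. Next I work out the arc increments.

```bash
python3 - <<'E'
import numpy as np
t=np.linspace(-1.72,-0.03,25)
x=np.round(100*np.sin(t)/250,3); z=np.round(-100*np.cos(t)/250,3)
for a,b,c in zip(t[1:],np.diff(x),np.diff(z)): print(round(a,2),round(b,3),round(c,3))
E
```

```text
-1.65 -0.003 -0.028
-1.58 -0.001 -0.028
-1.51 0.001 -0.028
-1.44 0.003 -0.028
-1.37 0.004 -0.028
-1.3 0.007 -0.027
-1.23 0.008 -0.027
-1.16 0.011 -0.026
-1.09 0.012 -0.025
-1.02 0.014 -0.025
-0.95 0.016 -0.023
-0.88 0.017 -0.022
-0.8 0.019 -0.021
-0.73 0.02 -0.02
-0.66 0.022 -0.018
-0.59 0.022 -0.017
-0.52 0.024 -0.015
-0.45 0.025 -0.013
-0.38 0.026 -0.011
-0.31 0.026 -0.01
-0.24 0.027 -0.007
-0.17 0.028 -0.006
-0.1 0.028 -0.004
-0.03 0.028 -0.002
```

```bash
python3 -m crank '[[1,[-0.003,0,-0.028],[0,0,0]],[1,[-0.001,0,-0.028],[0,0,0]],[1,[0.001,0,-0.028],[0,0,0]],[1,[0.003,0,-0.028],[0,0,0]],[1,[0.004,0,-0.028],[0,0,0]],[1,[0.007,0,-0.027],[0,0,0]],[1,[0.008,0,-0.027],[0,0,0]],[1,[0.011,0,-0.026],[0,0,0]],[1,[0.012,0,-0.025],[0,0,0]],[1,[0.014,0,-0.025],[0,0,0]],[1,[0.016,0,-0.023],[0,0,0]],[1,[0.017,0,-0.022],[0,0,0]],[1,[0,0,0],[0,0,0]]]'; python3 - <<'E'
from h import *
np.set_printoptions(precision=3,suppress=True)
plan((575.3,206,156)); print(env.observe()['wrist_force'],env.observe()['opening'])
c=shot('wrist','w5.png');c=shot('scene','s5.png')
cv2.imwrite('pics/s5c.png',cv2.resize(c['image'][120:280,300:500],None,fx=3.5,fy=3.5,interpolation=cv2.INTER_CUBIC)[:,:,::-1])
E
```

```text
clock: 7.8
position: [506.2, 179.5, 121.0]
eef_rot: [-3.085, -0.59, -0.002]
wrist_force: [-3.9, -1.1, 2.9]
opening: 10.0
tcp [506.2 179.5 121. ] shift/250 [ 0.296  0.003 -0.14 ] mm [ 74.    0.8 -34.9] turn/pi [0. 0. 0.] toolx [0.93  0.369 0.001] z [ 0.001  0.001 -1.   ]
[-3.941 -1.093  2.897] 10.004492807435678
```

View pics/w5.png

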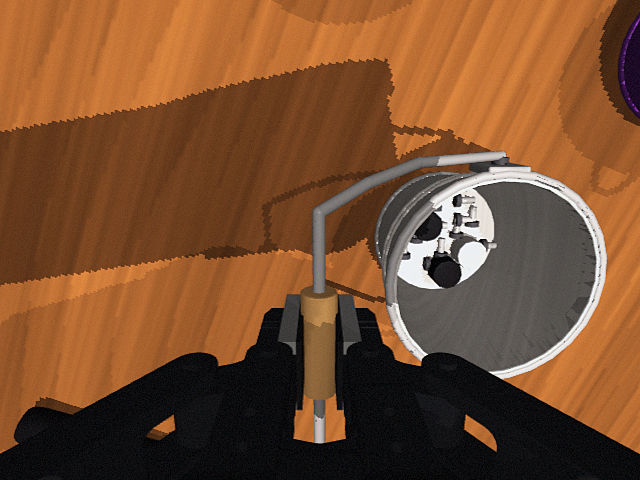

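View pics/s5c.png

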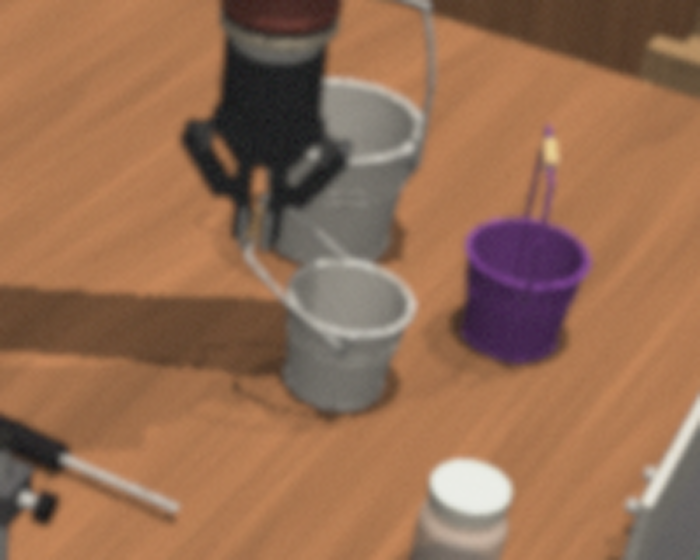

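The bail is partly up and the pail is still standing level, with small forces. I continue the arc.

```bash
python3 -m crank '[[1,[0.019,0,-0.021],[0,0,0]],[1,[0.02,0,-0.02],[0,0,0]],[1,[0.022,0,-0.018],[0,0,0]],[1,[0.022,0,-0.017],[0,0,0]],[1,[0.024,0,-0.015],[0,0,0]],[1,[0.025,0,-0.013],[0,0,0]],[1,[0.026,0,-0.011],[0,0,0]],[1,[0.026,0,-0.01],[0,0,0]],[1,[0.027,0,-0.007],[0,0,0]],[1,[0.028,0,-0.006],[0,0,0]],[1,[0.028,0,-0.004],[0,0,0]],[1,[0.02,0,-0.002],[0,0,0]],[1,[0,0,0],[0,0,0]],[1,[0,0,0],[0,0,0]]]'; python3 - <<'E'
from h import *
np.set_printoptions(precision=3,suppress=True)
plan((575.3,206,156)); print(env.observe()['wrist_force'],env.observe()['opening'])
c=shot('wrist','w6.png');t=shot('top','t6.png');c=shot('scene','s6.png')
cv2.imwrite('pics/s6c.png',cv2.resize(c['image'][120:280,300:500],None,fx=3.5,fy=3.5,interpolation=cv2.INTER_CUBIC)[:,:,::-1])
P=cloud(c);X,Y,Z=P[...,0],P[...,1],P[...,2]
rim=(np.hypot(X-576,Y-206)<58)&(Z>76)&(Z<92); print(cv2.minAreaRect(P[rim][:,:2].astype(np.float32)),np.median(Z[rim]))
E
```

```text
clock: 9.3
position: [572.0, 205.6, 155.9]
eef_rot: [-3.086, -0.59, 0.0]
wrist_force: [-1.6, -0.1, 2.2]
opening: 9.5
tcp [572.  205.6 155.9] shift/250 [ 0.013  0.003 -0.001] mm [ 3.2  0.9 -0.1] turn/pi [0. 0. 0.] toolx [ 0.929  0.369 -0.   ] z [-0.  0. -1.]
[-1.61  -0.054  2.163] 9.471603705652985
((588.2366333007812, 209.82852172851562), (50.432655334472656, 97.63116455078125), 21.68341827392578) 84.27398834202643
```

View pics/s6c.png

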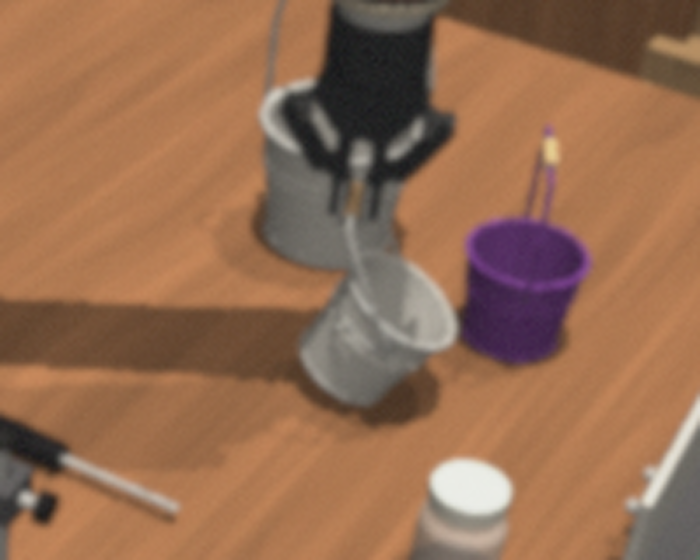

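View pics/w6.png

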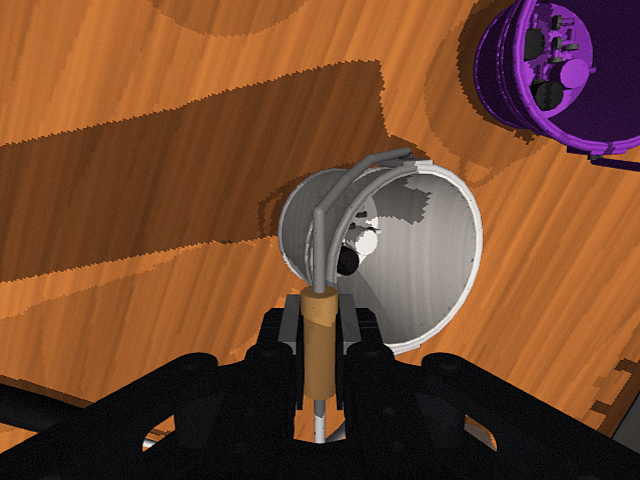

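The pail has tipped forward: its rim leans away in both views. I measure the tilt before I move anything.

```bash
python3 - <<'E'
from h import *
np.set_printoptions(precision=2,suppress=True)
c=load('w6.png');P=cloud(c)
# rim points: right side bright rim pixels
for u,v in [(481,250),(479,215),(465,190),(440,170),(470,290),(445,325),(420,343),(415,165),(355,200),(335,240)]:
    print(u,v,P[v-1:v+2,u-1:u+2].reshape(-1,3)[np.argmax(P[v-1:v+2,u-1:u+2,2])])
s=load('s6.png');Q=cloud(s)
X,Y,Z=[Q[...,i] for i in range(3)]
m=np.zeros(Z.shape,bool); m[190:238,384:432]=True
hsv=cv2.cvtColor(s['image'],cv2.COLOR_RGB2HSV); m&=(hsv[...,1]<50)&(Z>10)
p=Q[m]; print(len(p),p.min(0),p.max(0))
br=m&(hsv[...,2]>165); print(Q[br])
E
sed -n 1,1p /dev/null
```

```text
481 250 [656.79 240.45  71.06]
479 215 [645.36 257.96  73.74]
465 190 [630.99 268.22  78.94]
440 170 [611.15 271.4   88.32]
470 290 [661.05 216.88  73.64]
445 325 [653.39 195.41  81.67]
420 343 [641.26 184.11  89.91]
415 165 [597.06 269.17  95.38]
355 200 [575.1  245.73 109.38]
335 240 [573.06 226.54 114.89]
1294 [ 464.7  -843.5    10.01] [1035.69  388.16  888.14]
[[ 600.62  267.5    89.89]
 [ 600.41  269.34   85.4 ]
 [ 603.71  268.3    87.38]
 [ 605.44  265.17   86.48]
 [ 605.69  271.98   82.79]
 [ 607.3   269.18   81.65]
 [ 611.07  266.82   84.58]
 [ 611.5   267.1    81.23]
 [ 612.78  271.27   79.43]
 [ 614.53  274.25   78.51]
 [ 612.19  266.67   78.37]
 [ 615.23  266.23   79.93]
 [ 618.68  264.65   82.31]
 [ 613.63  264.28   76.95]
 [ 613.6   271.95   72.58]
 [ 619.62  263.58   79.93]
 [ 621.42  266.39   79.12]
 [ 609.17  262.3    72.72]
 [ 611.37  264.06   72.68]
 [ 614.57  263.21   74.55]
 [ 616.61  265.39   74.2 ]
 [1035.69 -843.5   888.14]
 [ 622.34  265.36   76.71]
 [ 624.06  268.4    75.73]
 [ 609.5   262.79   69.16]
 [ 611.57  264.91   68.86]
 [ 614.64  264.43   70.47]
 [ 6
[... 3454 characters left out ...]
 651.08  229.2    66.53]
 [ 653.58  229.94   67.23]
 [ 655.9   231.18   67.55]
 [ 626.29  244.43   42.51]
 [ 631.2   238.97   48.07]
 [ 630.81  247.67   42.64]
 [ 636.56  239.83   50.02]
 [ 641.28  234.66   55.32]
 [ 644.14  234.5    56.73]
 [ 649.    228.79   62.42]
 [ 651.55  229.41   63.22]
 [ 656.47  223.34   69.15]
 [ 657.41  228.46   66.48]
 [ 645.68  194.29   78.39]
 [ 631.44  239.77   44.23]
 [ 635.9   235.4    48.94]
 [ 638.93  234.85   50.67]
 [ 642.96  231.56   54.53]
 [ 649.04  222.49   62.84]
 [ 655.21  213.05   71.42]
 [ 657.44  214.47   71.59]
 [ 657.96  220.7    68.05]
 [ 653.56  196.52   77.34]
 [ 654.69  200.89   75.21]
 [ 655.69  205.64   72.78]
 [ 657.53  208.12   72.12]]
```

```bash
python3 - <<'E'
from h import *
s=load('s6.png')
cv2.imwrite('pics/s6d.png',cv2.resize(s['image'][180:250,370:450],None,fx=8,fy=8,interpolation=cv2.INTER_CUBIC)[:,:,::-1])
E
```

```text
(no output)
```

View pics/s6d.png

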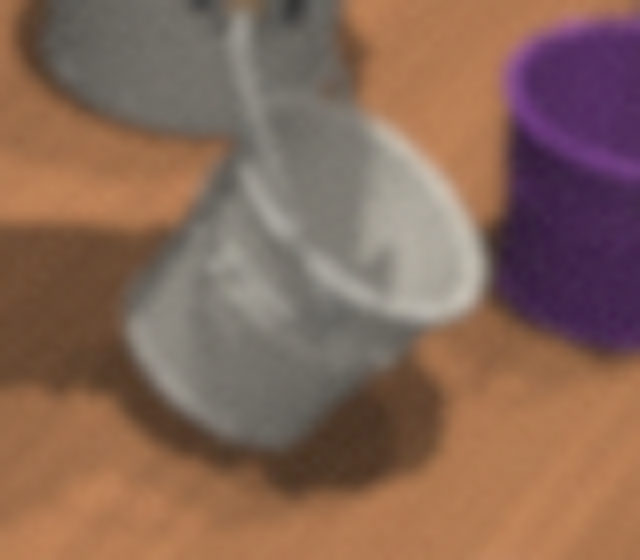

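The tilt is about 0.47 rad, pivoting about the far foot edge. The bail was in slight radial compression (about 2 mm too close), and it jammed near where grip, hinge and foot edge line up. I'll back off along the arc with an outward bias so the pail settles upright, then repeat with a slight pull.

```bash
python3 -m crank '[[1,[-0.004,0,-0.006],[0,0,0]],[1,[-0.012,0,-0.006],[0,0,0]],[1,[-0.02,0,0.001],[0,0,0]],[1,[-0.02,0,0.003],[0,0,0]],[1,[-0.02,0,0.004],[0,0,0]]]'; python3 - <<'E'
from h import *
np.set_printoptions(precision=3,suppress=True)
print(env.observe()['wrist_force'],env.observe()['opening'])
c=shot('wrist','w7.png');P=cloud(c)
E
```

```text
clock: 9.95
position: [553.8, 198.2, 156.7]
eef_rot: [3.086, 0.59, -0.0]
wrist_force: [1.1, 0.4, -3.9]
opening: 10.3
[ 1.11   0.402 -3.888] 10.268061091450242
```

View pics/w7.png

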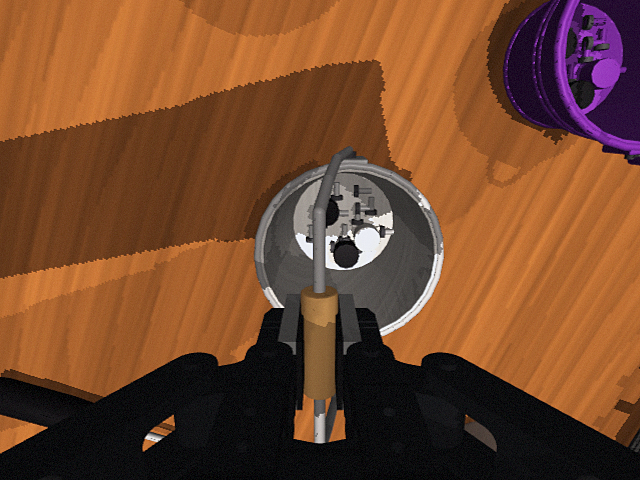

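```bash
cat >> h.py <<'E'
def rim(f,box,zr=(60,130),c0=None):
    c=load(f);P=cloud(c);hsv=cv2.cvtColor(c['image'],cv2.COLOR_RGB2HSV)
    u0,v0,u1,v1=box; m=np.zeros(P.shape[:2],bool); m[v0:v1,u0:u1]=1
    m&=(P[...,2]>zr[0])&(P[...,2]<zr[1])&(hsv[...,1]<60)
    # highest points per azimuth about c0
    p=P[m]; a=np.arctan2(p[:,1]-c0[1],p[:,0]-c0[0]); r=np.hypot(p[:,0]-c0[0],p[:,1]-c0[1])
    q=p[(r>40)&(r<56)]; a=a[(r>40)&(r<56)]; o=[]
    for b in range(36):
        w=np.where((a>=-np.pi+b*np.pi/18)&(a<-np.pi+(b+1)*np.pi/18))[0]
        if len(w)>5:
            o.append(q[w[np.argsort(q[w,2])[-max(3,len(w)//8):]]].mean(0))
    o=np.array(o); A=np.c_[o[:,:2]-np.array(c0),np.ones(len(o))]
    for _ in range(3):
        k=np.linalg.lstsq(A,o[:,2],rcond=None)[0]; res=abs(A@k-o[:,2]); g=res<max(2.5,np.median(res)*2); A,o=A[g],o[g]
    print('rim plane: slope',k[:2].round(3),'z at c0',k[2].round(1),'n',len(o),'res',res.mean().round(2)); 
    B=np.c_[2*o[:,:2],np.ones(len(o))]; s=np.linalg.lstsq(B,(o[:,:2]**2).sum(1),rcond=None)[0]; print(' circle',s[:2].round(1),np.sqrt(s[2]+s[0]**2+s[1]**2).round(1))
E
python3 - <<'E'
from h import *
np.set_printoptions(precision=1,suppress=True)
c=load('w7.png');P=cloud(c)
for u,v in [(441,240),(430,205),(400,175),(365,163),(330,163),(285,185),(262,220),(259,260),(425,290),(400,325)]: 
    b=P[v-2:v+3,u-2:u+3].reshape(-1,3); print(u,v,b[np.argmax(b[:,2])])
rim('w7.png',(245,150,455,345),c0=(580,208))
E
```

```text
441 240 [609.7 232.6  88.1]
430 205 [596.4 245.9  88.5]
400 175 [576.8 254.6  86.7]
365 163 [558.5 253.1  87. ]
330 163 [539.7 251.8 145.2]
285 185 [526.6 228.7  86.5]
262 220 [521.9 207.4  86. ]
259 260 [526.8 187.6  86.7]
425 290 [529.9 264.3 299.3]
400 325 [610.6 181.6  87.6]
rim plane: slope [0. 0.] z at c0 86.9 n 23 res 0.29
 circle [570.9 206.5] 47.1
```

The pail is level again and about 4 mm from its start, with the bail at ≈ -0.19. I ease it on to upright.

```bash
python3 -m crank '[[1,[0,0,0.002],[0,0,0]],[1,[0.012,0,0],[0,0,0]],[1,[0.014,0,-0.001],[0,0,0]],[1,[0.014,0,-0.001],[0,0,0]],[1,[0.014,0,-0.001],[0,0,0]],[1,[0.01,0,0],[0,0,0]],[1,[0,0,0],[0,0,0]],[1,[0,0,0],[0,0,0]]]'; python3 - <<'E'
from h import *
np.set_printoptions(precision=3,suppress=True)
o=env.observe();print(o['position'],o['wrist_force'],o['opening'])
c=shot('wrist','w8.png');
rim('w8.png',(200,150,455,345),c0=(572,206))
c=shot('scene','s8.png')
cv2.imwrite('pics/s8c.png',cv2.resize(c['image'][120:280,300:500],None,fx=3.5,fy=3.5,interpolation=cv2.INTER_CUBIC)[:,:,::-1])
E
```

```text
clock: 10.8
position: [569.4, 204.5, 157.3]
eef_rot: [-3.086, -0.59, -0.0]
wrist_force: [0.7, 0.1, -1.6]
opening: 10.1
[569.396 204.466 157.305] [ 0.702  0.122 -1.577] 10.055646473601227
rim plane: slope [-0.001  0.005] z at c0 86.3 n 21 res 0.06
 circle [568.3 205.5] 47.3
```

View pics/w8.png

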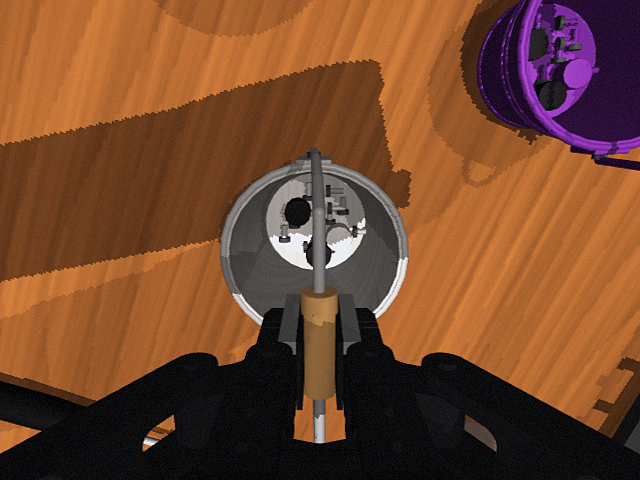

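View pics/s8c.png

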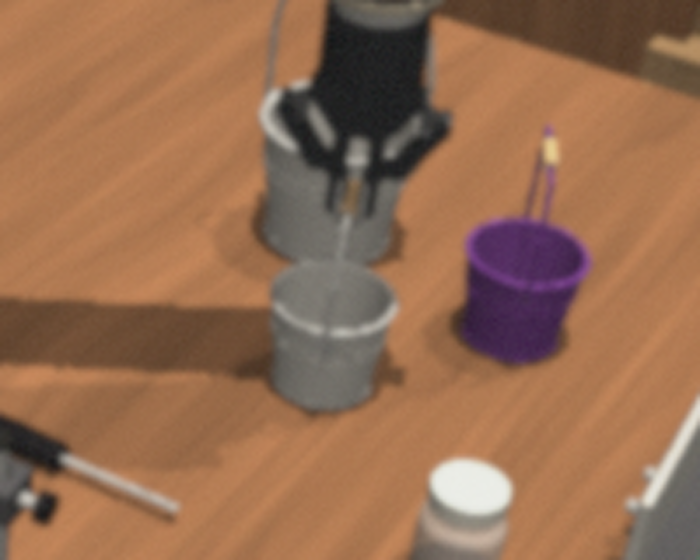

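Upright, level and on the bench. Now I lift gently.

```bash
python3 -m crank '[[1,[0,0,-0.006],[0,0,0]],[1,[0,0,-0.01],[0,0,0]],[1,[0,0,-0.014],[0,0,0]],[1,[0,0,-0.02],[0,0,0]],[1,[0,0,-0.024],[0,0,0]],[1,[0,0,-0.024],[0,0,0]],[1,[0,0,-0.024],[0,0,0]],[1,[0,0,-0.024],[0,0,0]],[1,[0,0,-0.024],[0,0,0]],[1,[0,0,-0.024],[0,0,0]],[1,[0,0,-0.024],[0,0,0]],[1,[0,0,-0.024],[0,0,0]],[1,[0,0,-0.024],[0,0,0]],[1,[0,0,-0.02],[0,0,0]],[1,[0,0,-0.01],[0,0,0]],[1,[0,0,-0.008],[0,0,0]],[1,[0,0,-0.004],[0,0,0]],[1,[0,0,0],[0,0,0]]]'; python3 - <<'E'
from h import *
np.set_printoptions(precision=4,suppress=True)
o=env.observe();print(o['position'],o['wrist_force'],o['opening'],o['joint_pos'])
c=shot('wrist','w9.png');
rim('w9.png',(200,130,455,345),zr=(120,200),c0=(569,205))
e=np.array([np.cos(.126),np.sin(.126),0]); seat=np.array([503,-260.5,0])
B=plan(seat-115*e+[0,0,236]); plan(seat-115*e+[0,0,236],.126)
plan(np.array([480,-20,236]))
E
```

```text
clock: 12.7
position: [569.2, 204.4, 234.3]
eef_rot: [-3.086, -0.59, 0.0]
wrist_force: [-0.1, -0.2, -5.1]
opening: 10.0
[569.2425 204.3904 234.2768] [-0.1068 -0.1836 -5.1085] 9.951149902716969 [ 0.1505  0.3185 -0.7066  1.5462  0.2096  1.3545 -0.1987]
rim plane: slope [0.014 0.013] z at c0 163.1 n 22 res 0.06
 circle [569.9 206.2] 47.4
tcp [569.2 204.4 234.2] shift/250 [-1.3774  1.5163 -0.0071] mm [-344.3  379.1   -1.8] turn/pi [0. 0. 0.] toolx [ 0.93   0.369 -0.   ] z [-0. -0. -1.]
tcp [569.2 204.4 234.2] shift/250 [-1.3774  1.5163 -0.0071] mm [-344.3  379.1   -1.8] turn/pi [-0.      0.0001  0.0801] toolx [ 0.93   0.369 -0.   ] z [-0. -0. -1.]
tcp [569.2 204.4 234.2] shift/250 [-0.6627  0.7027 -0.0073] mm [-165.7  175.7   -1.8] turn/pi [0. 0. 0.] toolx [ 0.93   0.369 -0.   ] z [-0. -0. -1.]
```

View pics/w9.png

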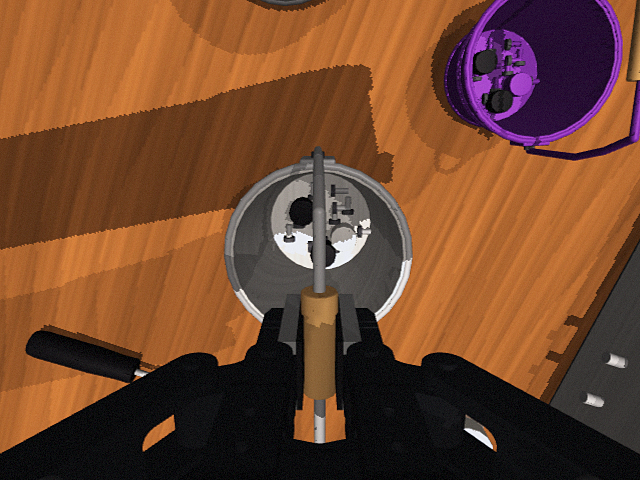

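The pail is lifted, level and clear (load 5.1 N). I carry it smoothly to a point in front of the prongs.

```bash
python3 -m crank '[[1,[-0.011,0.012,0],[0,0,0]],[1,[-0.021,0.023,0],[0,0,0]],[1,[-0.032,0.035,0],[0,0,0]],[1,[-0.043,0.047,0],[0,0,0]],[1,[-0.053,0.059,0],[0,0,0]],[1,[-0.064,0.07,0],[0,0,0]],[1,[-0.064,0.07,0],[0,0,0]],[1,[-0.064,0.07,0],[0,0,0]],[1,[-0.064,0.071,0],[0,0,0]],[1,[-0.064,0.071,0],[0,0,0]],[1,[-0.064,0.071,0],[0,0,0]],[1,[-0.064,0.071,0],[0,0,0]],[1,[-0.064,0.071,0],[0,0,0]],[1,[-0.064,0.071,0],[0,0,0]],[1,[-0.064,0.07,0],[0,0,0]],[1,[-0.064,0.07,0],[0,0,0]],[1,[-0.064,0.07,0],[0,0,0]],[1,[-0.064,0.07,0],[0,0,0]],[1,[-0.064,0.07,0],[0,0,0]],[1,[-0.064,0.07,0],[0,0,0]]]'; python3 -m crank '[[1,[-0.064,0.07,0],[0,0,0]],[1,[-0.053,0.059,0],[0,0,0]],[1,[-0.043,0.047,0],[0,0,0]],[1,[-0.032,0.035,0],[0,0,0]],[1,[-0.032,0.035,0],[0,0,0]],[1,[-0.021,0.023,0],[0,0,0]],[1,[-0.011,0.012,0],[0,0,0]],[1,[0,0,0],[0,0,0.01]],[1,[0,0,0],[0,0,0.01]],[1,[0,0,0],[0,0,0.01]],[1,[0,0,0],[0,0,0.01]],[1,[0,0,0],[0,0,0.01]],[1,[0,0,0],[0,0,0.01]],[1,[0,0,0],[0,0,0.01]],[1,[0,0,0],[0,0,0.01]],[1,[0,0,0],[0,0,0]]]'; python3 - <<'E'
from h import *
np.set_printoptions(precision=4,suppress=True)
o=env.observe();print(o['position'],o['wrist_force'],o['opening'])
c=shot('wrist','w10.png');c=shot('scene','s10.png')
rim('w10.png',(200,130,455,345),zr=(120,200),c0=(o['position'][:2]))
e=np.array([np.cos(.126),np.sin(.126),0]); seat=np.array([503,-260.5,0])
plan(seat+[0,0,236],.126)
E
```

```text
clock: 14.75
position: [421.3, -186.5, 234.5]
eef_rot: [3.086, 0.588, 0.0]
wrist_force: [0.4, -0.9, -3.7]
opening: 9.8
clock: 16.35
position: [389.2, -273.5, 234.3]
eef_rot: [-3.135, -0.199, -0.0]
wrist_force: [0.5, 1.2, -4.6]
opening: 9.7
[ 389.2497 -273.5395  234.3094] [ 0.5176  1.2002 -4.5762] 9.748003180323368
rim plane: slope [0.021 0.008] z at c0 163.2 n 21 res 0.05
 circle [ 390.4 -271.3] 47.3
tcp [ 389.2 -273.7  234.3] shift/250 [ 0.4583  0.0057 -0.0067] mm [114.6   1.4  -1.7] turn/pi [-0.     -0.      0.0006] toolx [0.992 0.128 0.   ] z [ 0.  0. -1.]
```

View pics/w10.png

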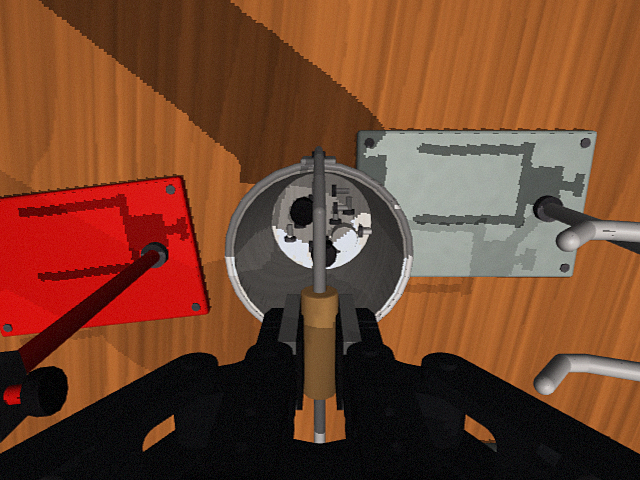

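View pics/s10.png

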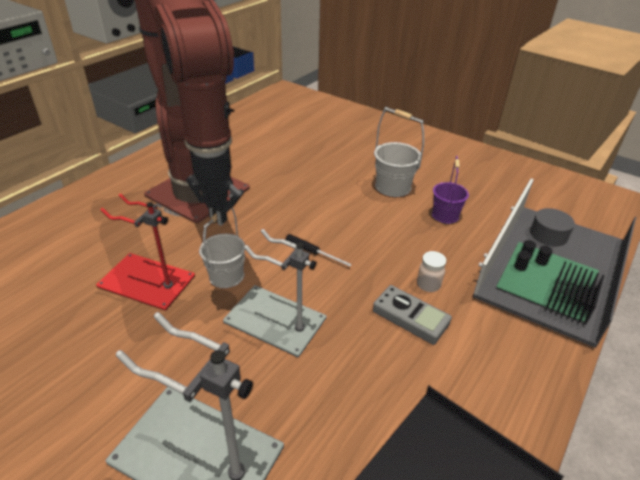

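The pail hangs level in front of the hook, with the prong tips at (570,237) and (545,383) in the wrist view. I check centring against the prongs.

```bash
python3 - <<'E'
from h import *
np.set_printoptions(precision=1,suppress=True)
c=load('w10.png');P=cloud(c);X,Y,Z=[P[...,i] for i in range(3)]
o=env.observe();yaw=.126;e=np.array([np.cos(yaw),np.sin(yaw)]); n=np.array([-e[1],e[0]]); t=o['position'][:2]
m=(X>465)&(X<540)&(Y>-330)&(Y<-190)&(Z>195)&(Z<245)
p=P[m]; s=(p[:,:2]-t)@e; d=(p[:,:2]-t)@n
for sg in(1,-1):
    w=sg*d>10; print(w.sum(),'s',s[w].min(),'d',np.percentile(d[w],[2,50,98]),'slope',np.polyfit(s[w],d[w],1)[0],'zmax',np.percentile(p[w][:,2],98))
    for a in range(88,140,5):
        k=w&(abs(s-a)<2.5)
        if k.sum()>5: print(a,np.percentile(p[k][:,2],95),np.median(d[k]))
# roller centre
for v in(292,395): print('roller',(plane(c,320,v,253)[:2]-t)@n)
print(((np.array([390.4,-271.3])-t)@n))
E
```

```text
1744 s 87.85075210523866 d [25.8 30.4 33.1] slope -0.015199542921414896 zmax 231.3289112866338
88 231.07810429923606 29.54892786822211
93 231.60830507741005 30.444895596105958
98 229.17442390121772 31.593693091861887
103 223.93047191591535 31.870402367011327
108 218.893893664222 31.395488739245433
113 215.86881452438814 30.122514384877352
118 216.4957356487517 30.12108081526641
123 217.9124729183457 29.744564162398543
128 217.48734649934275 29.91587595123132
2263 s 87.96162307452394 d [-33.7 -28.6 -26.6] slope -0.018246780495130788 zmax 231.0352924731271
88 230.74932156571535 -29.654953525142684
93 231.57416529661384 -28.229837122629586
98 228.48463561741355 -27.7396553520639
103 223.52169788072715 -27.662905794496815
108 218.59106813327273 -27.64943060731191
113 215.9081666817112 -29.11499944007106
118 216.49164457484164 -29.01333477639022
123 218.30709438654677 -29.139000230781104
128 220.11116196346214 -29.182452983494883
133 221.8385969603374 -29.14913907916189
138 220.8990836324777 -27.47225952618603
roller 19.464722539966054
roller -17.780819806545914
2.2415433048473234
```

Centred within 1 mm; the dips are 114.5 mm ahead. I move in.

```bash
python3 -m crank '[[1,[0.006,0,0],[0,0,0]],[1,[0.012,0,0],[0,0,0]],[1,[0.018,0,0],[0,0,0]],[1,[0.024,0,0],[0,0,0]],[1,[0.03,0,0],[0,0,0]],[1,[0.034,0,0],[0,0,0]],[1,[0.036,0,0],[0,0,0]],[1,[0.036,0,0],[0,0,0]],[1,[0.036,0,0],[0,0,0]],[1,[0.036,0,0],[0,0,0]],[1,[0.036,0,0],[0,0,0]],[1,[0.034,0,0],[0,0,0]],[1,[0.03,0,0],[0,0,0]],[1,[0.025,0,0],[0,0,0]],[1,[0.02,0,0],[0,0,0]],[1,[0.016,0,0],[0,0,0]],[1,[0.012,0,0],[0,0,0]],[1,[0.01,0,0],[0,0,0]],[1,[0.005,0,0],[0,0,0]],[1,[0.002,0,0],[0,0,0]]]'; python3 -m crank '[[1,[0,0,0],[0,0,0]],[1,[0,0,0],[0,0,0]],[1,[0,0,0],[0,0,0]],[1,[0,0,0],[0,0,0]]]'; python3 - <<'E'
from h import *
np.set_printoptions(precision=4,suppress=True)
o=env.observe();print(o['position'],o['wrist_force'],o['opening'])
c=shot('wrist','w11.png');c=shot('scene','s11.png')
cv2.imwrite('pics/s11c.png',cv2.resize(c['image'][190:350,200:360],None,fx=3.7,fy=3.7,interpolation=cv2.INTER_CUBIC)[:,:,::-1])
rim('w11.png',(200,130,455,345),zr=(120,200),c0=(o['position'][:2]))
plan(np.array([503,-260.5,200]),.126)
E
```

```text
clock: 18.45
position: [502.6, -259.6, 234.3]
eef_rot: [-3.135, -0.198, 0.0]
wrist_force: [0.6, 0.2, -4.3]
opening: 10.0
clock: 18.85
position: [502.5, -259.7, 234.3]
eef_rot: [3.135, 0.198, -0.0]
wrist_force: [0.2, -0.4, -4.3]
opening: 10.1
[ 502.4573 -259.6582  234.3142] [ 0.1774 -0.4411 -4.2688] 10.111522058031232
rim plane: slope [0.021 0.005] z at c0 163.3 n 19 res 0.08
 circle [ 503.4 -257.5] 47.3
tcp [ 502.6 -259.6  234.3] shift/250 [0.0013 0.0038 0.1373] mm [ 0.3  1.  34.3] turn/pi [-0.     -0.      0.0001] toolx [0.992 0.126 0.   ] z [ 0.  0. -1.]
```

View pics/w11.png

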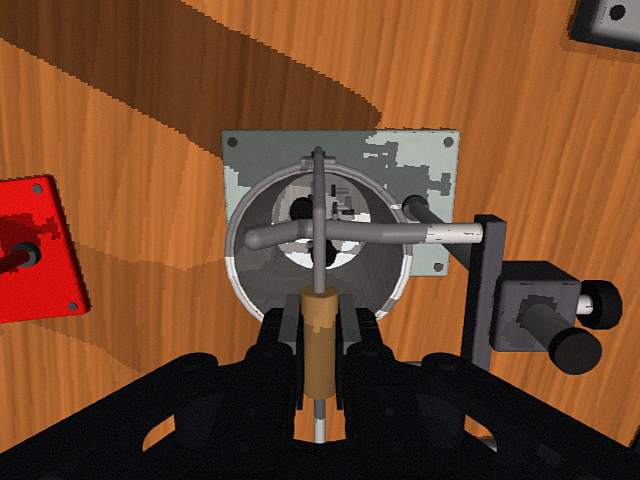

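View pics/s11c.png

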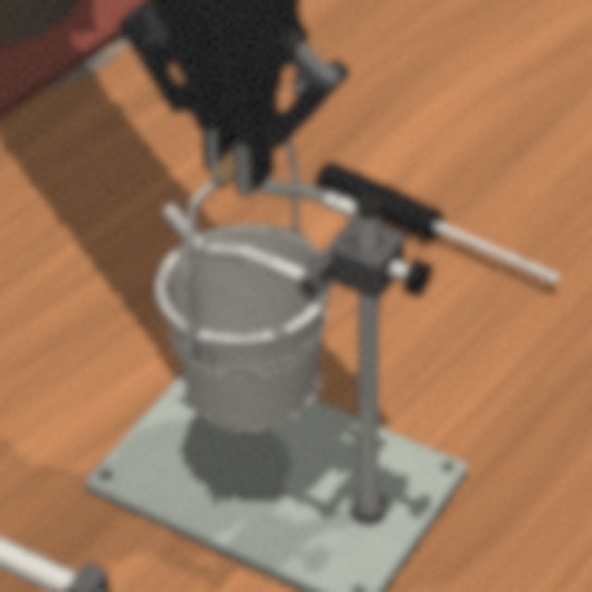

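The wire sits over the dips and the prong lies between rim and wire. I lower most of the way, then creep.

```bash
python3 -m crank '[[1,[0,0,0.008],[0,0,0]],[1,[0,0,0.014],[0,0,0]],[1,[0,0,0.016],[0,0,0]],[1,[0,0,0.016],[0,0,0]],[1,[0,0,0.016],[0,0,0]],[1,[0,0,0.014],[0,0,0]],[1,[0,0,0.012],[0,0,0]],[1,[0,0,0.008],[0,0,0]],[1,[0,0,0.006],[0,0,0]],[1,[0,0,0.002],[0,0,0]],[1,[0,0,0],[0,0,0]],[1,[0,0,0],[0,0,0]]]';  python3 -m crank '[[1,[0,0,0.004],[0,0,0]],[1,[0,0,0.004],[0,0,0]],[1,[0,0,0],[0,0,0]],[1,[0,0,0],[0,0,0]]]'; 
```

```text
clock: 20.15
position: [502.7, -259.7, 206.5]
eef_rot: [3.135, 0.198, 0.0]
wrist_force: [-0.3, -0.1, -5.1]
opening: 9.9
clock: 20.55
position: [502.5, -259.6, 204.2]
eef_rot: [-3.135, -0.198, 0.0]
wrist_force: [0.2, 0.4, -5.7]
opening: 9.7
```

```bash
for i in 1 2 3; do python3 -m crank '[[1,[0,0,0.004],[0,0,0]],[1,[0,0,0],[0,0,0]],[1,[0,0,0],[0,0,0]]]' | grep -E 'posi|force'; done
```

```text
position: [502.6, -259.6, 203.3]
wrist_force: [-0.6, -0.2, -4.6]
position: [502.6, -259.6, 202.3]
wrist_force: [0.1, -0.7, -5.5]
position: [502.6, -259.6, 201.3]
wrist_force: [0.3, 0.1, -4.5]
```

```bash
python3 -m crank '[[1,[0,0,0.004],[0,0,0]],[1,[0,0,0],[0,0,0]],[1,[0,0,0],[0,0,0]]]' | grep -E 'posi|force';python3 -m crank '[[1,[0,0,0.003],[0,0,0]],[1,[0,0,0],[0,0,0]],[1,[0,0,0],[0,0,0]]]' | grep -E 'posi|force'
```

```text
position: [502.5, -259.6, 200.3]
wrist_force: [0.2, -0.6, -4.6]
position: [502.6, -259.6, 199.6]
wrist_force: [-0.1, -0.5, -4.9]
```

```bash
python3 -m crank '[[1,[0,0,0.003],[0,0,0]],[1,[0,0,0],[0,0,0]],[1,[0,0,0],[0,0,0]]]' | grep -E 'posi|force'
```

```text
position: [502.6, -259.7, 199.1]
wrist_force: [-0.4, 1.2, -0.9]
```

The hook is taking the weight: the load on the wrist fell from 4.9 to 0.9 N. One more tiny step, then a look before I release.

```bash
python3 -m crank '[[1,[0,0,0.001],[0,0,0]],[1,[0,0,0],[0,0,0]],[1,[0,0,0],[0,0,0]]]' | grep -E 'posi|force'; python3 - <<'E'
from h import *
c=shot('wrist','w12.png');c=shot('scene','s12.png')
cv2.imwrite('pics/s12c.png',cv2.resize(c['image'][190:350,200:360],None,fx=3.7,fy=3.7,interpolation=cv2.INTER_CUBIC)[:,:,::-1])
rim('w12.png',(200,130,455,345),zr=(80,180),c0=(502.5,-259))
E
```

```text
position: [502.7, -259.7, 198.9]
wrist_force: [-2.2, 0.5, 0.8]
rim plane: slope [0.017 0.011] z at c0 127.7 n 17 res 0.1
 circle [ 503.6 -257.8] 47.3
```

View pics/w12.png

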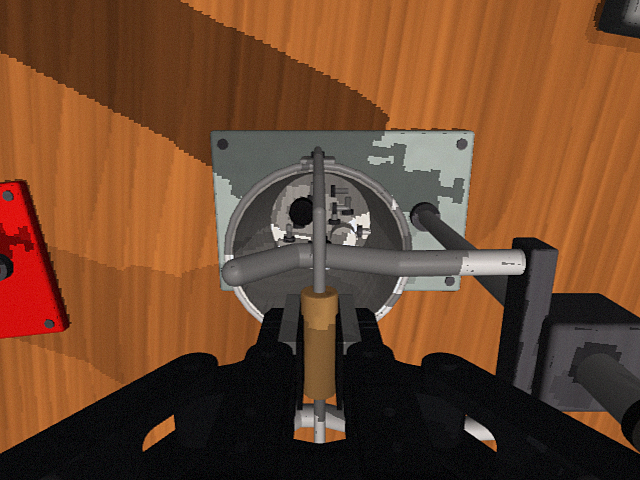

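View pics/s12c.png

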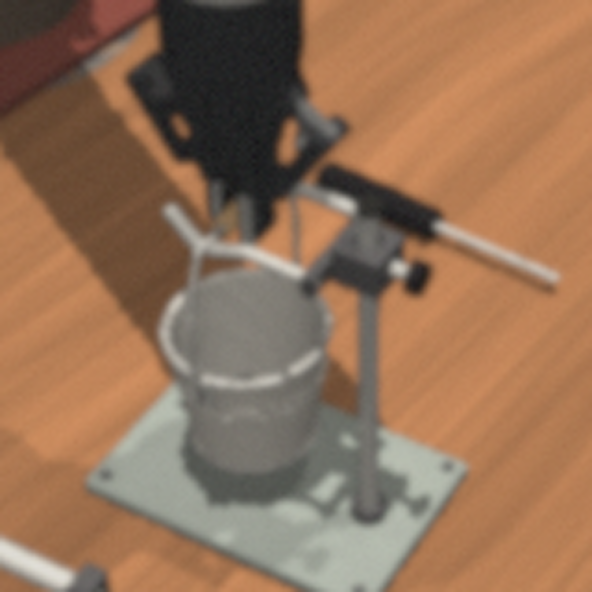

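Both prongs hold the wire in their dips, and the pail is level. I release slowly with a partial opening.

```bash
python3 -m crank '[[0.86,[0,0,0],[0,0,0]],[0.84,[0,0,0],[0,0,0]],[0.82,[0,0,0],[0,0,0]],[0.8,[0,0,0],[0,0,0]],[0.75,[0,0,0],[0,0,0]],[0.7,[0,0,0],[0,0,0]],[0.6,[0,0,0],[0,0,0]],[0.6,[0,0,0],[0,0,0]],[0.6,[0,0,0],[0,0,0]],[0.6,[0,0,0],[0,0,0]],[0.6,[0,0,0],[0,0,0]]]'; python3 - <<'E'
from h import *
c=shot('wrist','w13.png')
E
```

```text
clock: 23.85
position: [502.6, -259.6, 198.6]
eef_rot: [-3.135, -0.198, -0.0]
wrist_force: [-0.2, 0.3, -0.1]
opening: 33.9
```

View pics/w13.png

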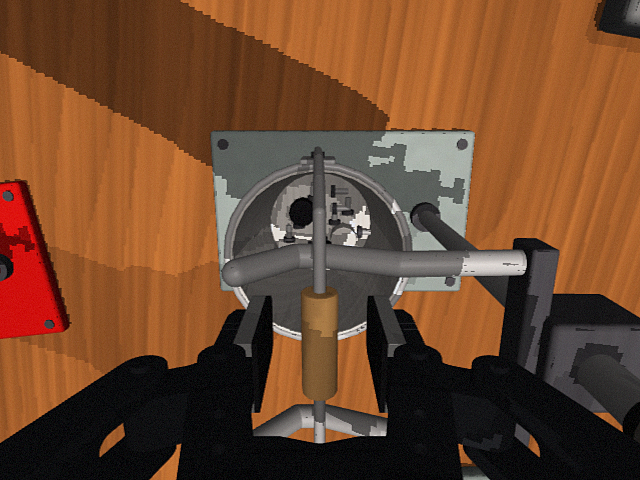

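Released cleanly, with both pads clear of the roller and the wire still in the dip. I retreat straight up.

```bash
python3 -m crank '[[0.6,[0,0,-0.02],[0,0,0]],[0.6,[0,0,-0.03],[0,0,0]],[0.6,[0,0,-0.04],[0,0,0]],[0.6,[0,0,-0.06],[0,0,0]],[0.6,[0,0,-0.08],[0,0,0]],[0.6,[0,0,-0.1],[0,0,0]],[0.6,[0,0,-0.1],[0,0,0]],[0.6,[0,0,-0.1],[0,0,0]],[0.6,[0,0,-0.1],[0,0,0]],[0.6,[0,0,0],[0,0,0]],[0.6,[0,0,0],[0,0,0]],[0.6,[0,0,0],[0,0,0]],[0.6,[0,0,0],[0,0,0]],[0.6,[0,0,0],[0,0,0]]]'; python3 - <<'E'
from h import *
np.set_printoptions(precision=1,suppress=True)
c=shot('wrist','w14.png');s=shot('scene','s14.png')
P=cloud(c);hsv=cv2.cvtColor(c['image'],cv2.COLOR_RGB2HSV);X,Y,Z=[P[...,i] for i in range(3)]
m=(hsv[...,0]>8)&(hsv[...,0]<30)&(hsv[...,1]>60)&(abs(Z-220)<15)&(np.hypot(X-503,Y+260)<40)
p=P[m];ctr=(p.min(0)+p.max(0))/2;print('grip',m.sum(),np.median(p,0),ctr)
rod=np.array([503,-260.5])+85*np.array([np.cos(.126),np.sin(.126)])
print('in stand',R.from_euler('z',-.126).apply(np.r_[np.median(p,0)[:2]-rod,0]))
rim('w14.png',(150,80,500,400),zr=(100,150),c0=(503.5,-258))
cv2.imwrite('pics/s14c.png',cv2.resize(s['image'][190:350,200:360],None,fx=3.7,fy=3.7,interpolation=cv2.INTER_CUBIC)[:,:,::-1])
E
```

```text
clock: 25.3
position: [502.3, -259.5, 355.4]
eef_rot: [-3.135, -0.198, 0.002]
wrist_force: [-1.3, -0.6, -0.0]
opening: 34.6
grip 926 [ 504.1 -257.6  221.8] [ 511.4 -267.8  220.9]
in stand [-83.5   2.7   0. ]
rim plane: slope [0. 0.] z at c0 128.2 n 34 res 0.14
 circle [ 503.6 -258.3] 47.4
```

View pics/w14.png

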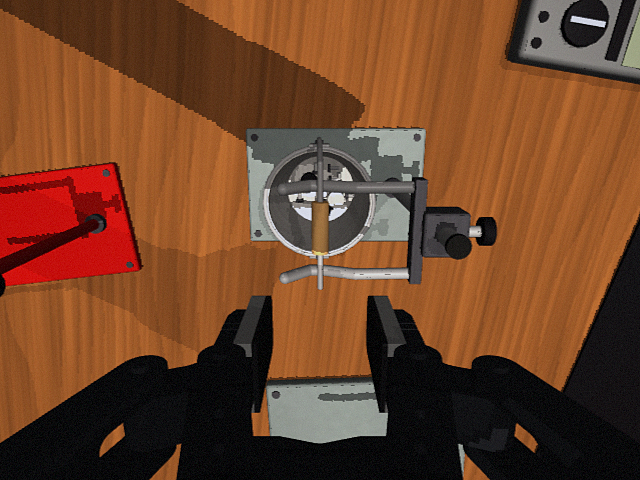

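View pics/s14.png

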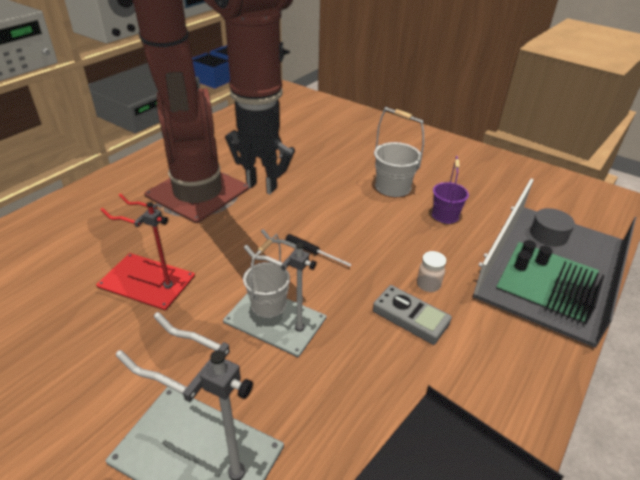

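The pail hangs level on both prongs with the grip between them, and the meter, jar and driver have not moved. I hand the job in.

```bash
python3 - <<'E'
from rig import env
print(env.finish_job())
E
```

```text
the job is handed in; nothing more can be done
None
```

The pail hangs on the hook of the small grey stand and the robot has let go, but the run may still have failed because the pail tipped badly partway through. I handed the job in at about 25 s of the 72 s allowed, and no verdict was reported.

**The tip:** On the first bail swing, slight compression in the bail tipped the pail forward. The rim's depth readings put the tilt at roughly 0.47 rad, just under the 0.5 rad limit. It is only an estimate, so I can't rule out that the limit was passed. I backed off, the pail settled level on the bench about 4 mm from its start, and I then finished the swing to upright. The pail was still level and about 7 mm from its start before I lifted it.

**Lift and hanging:** I carried the pail level and lowered it onto the hook in steps of 1 mm or less. The wrist load fell from about 5 N to about 0 as the hook took the weight, so the force on the hook was about the pail's own weight, well under 15 N. After releasing I retreated straight up.

**Last checks before handing in:**
- **Wire:** it sits in the dips of both prongs.
- **Grip:** its centre measures about 83.5 mm in front of the rod, 2.7 mm off the prongs' middle, at a height of about 217 mm. The axis was aligned with the stand when I lowered it.
- **Pail:** the rim is level (measured slope 0.00), and its underside is about 43 mm above the bench.
- **Other objects:** the gripper was well clear, and the meter, jar and screwdriver look unmoved in the scene view.

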